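# Loosen the wing nut of unknown thread that holds the circuit board

### The job

Two twin stands on the electronics bench each hold a piece down with a wing nut: one a circuit board, the other a finned heat sink. Loosen the wing nut on the circuit board by about a sixth of a turn (60 degrees) and let go of it; nobody knows which hand its thread is, so try it and turn it the way that gives. Leave the heat sink's nut tight.

Things in the scene. Friction and masses are not known exactly. Their poses are not given: they have to be found in the camera images.
- nut_1_grip (a point): Black plastic wing nut on the vertical stud of fixed stand 1: a flat upright bar 64 mm long (this point's x), 12 mm thick (y), 36 mm high, on a 16 mm sleeve. This point, on the stud's axis 103 mm above the bench, 11 mm below the wing's top, is where to pinch its thickness from above. x and y turn with it; z up. Within 60 mm of it nothing else is higher than 65 mm over the bench.
- nut_1 (a joint): Turn of wing nut 1 in rad: 0 = tight (as found), grows as it is loosened, to a stop at 1.5. Its thread may be right-hand (loosens anticlockwise from above) or left-hand (clockwise); nothing shows which, and the two may differ. The tight way is stopped dead; the other gives at about 0.12 N m. It stays where it is left and does not rise.
- nut_2_grip (a point): Black plastic wing nut on the vertical stud of fixed stand 2: a flat upright bar 64 mm long (this point's x), 12 mm thick (y), 36 mm high, on a 16 mm sleeve. This point, on the stud's axis 103 mm above the bench, 11 mm below the wing's top, is where to pinch its thickness from above. x and y turn with it; z up. Within 60 mm of it nothing else is higher than 65 mm over the bench.
- nut_2 (a joint): Turn of wing nut 2 in rad: 0 = tight (as found), grows as it is loosened, to a stop at 1.5. Its thread may be right-hand (loosens anticlockwise from above) or left-hand (clockwise); nothing shows which, and the two may differ. The tight way is stopped dead; the other gives at about 0.12 N m. It stays where it is left and does not rise.
- board: Green circuit board, 120 x 85 x 2 mm, with relays, connectors and capacitors up to 16 mm high; fixed level under the wing nut of one stand, its centre on the stud's axis. Origin: centre of its underside, 45 mm above the bench; x along its long side, z up. The other stand holds a finned aluminium heat sink, 100 x 76 x 17 mm, likewise.
Not all that is in view belongs to the job. What is shaped like the part that bears nut_2_grip but orange or yellow is not meant. Leave any yellow look-alike of the part that bears nut_1_grip alone.

How it is judged:
At the end, for the whole second after the job is handed in: The wing nut above the circuit board stands at rest, loosened by more than 0.7 rad (40 degrees) from tight, and the heat sink's wing nut is still within 0.15 rad (8 degrees) of tight (((horizontal distance between nut_1_grip and board below 0.05 m and value of joint nut_1 above 0.7 rad and value of joint nut_2 below 0.15 rad) or (horizontal distance between nut_2_grip and board below 0.05 m and value of joint nut_2 above 0.7 rad and value of joint nut_1 below 0.15 rad)) and velocity of joint nut_1 between -0.05 and 0.05 rad/s and velocity of joint nut_2 between -0.05 and 0.05 rad/s); the robot touches nothing.
It fails at once if the heat sink's wing nut is loosened by more than 0.25 rad (14 degrees) ((not (horizontal distance between nut_1_grip and board below 0.05 m) and value of joint nut_1 above 0.25 rad) or (not (horizontal distance between nut_2_grip and board below 0.05 m) and value of joint nut_2 above 0.25 rad)).
It also fails if it takes over 35 s, if anything falls off the work surface, if the arm or the gripper's body presses on something with over 40 N, if the wrist force passes 120 N, or if a joint passes its speed limit or range.

### The arm

A 7-joint arm with a two-finger parallel gripper is mounted at the origin on the work surface. World frame = base frame: x ahead of the robot, y to its left, z up, the work surface at z = 0. Lengths are in m, angles in rad, forces in N, time in s.
With the tool pointing down it reaches from about 0.425 to 1.025 m from the base axis. Payload 9.4 kg.
Tool frame: the origin (TCP) lies at the very end of the fingers, on their centre line; the grasp point (between the pads) lies 19 mm behind it; x points along the fingers, y is the direction in which the jaws open and shut, and the axes are right-handed (so a half turn about x gives the same grasp; the last joint's range is limited). The gripper opens to 85 mm and grips with 20 to 120 N. Pads are 22 mm wide; open, the fingers measure 114 mm over their backs; the gripper's body (76 mm by 85 mm) begins 54 mm behind the grasp point. The pads swing forward as they close: fully open they stand 13 mm farther back than shut.
Start: joints at [1.071, 0.599, -0.003, 1.599, 0.002, 0.943, -0.08], TCP at [0.297, -0.661, 0.231] pointing down, gripper open.
Joint ranges: [-2.57, 2.57], [-0.35, 1.97], [-1.29, 1.29], [0.11, 2.56], [-1.05, 4.19], [0.11, 1.86], [-2.63, 2.63]. Speed limits (rad/s): [2.22, 2.22, 3.01, 3.01, 3.14, 3.14, 3.14].

### API

Orientations are given as a 3x3 rotation matrix whose columns are the frame's x, y, z axes.
In Python, from workcell import arm, vision gives the robot as it stands.
- The arm moves only by the tool apply_moves, never from a script. Its argument "moves" is a list of rows, each an object of numbers: "tx", "ty", "tz": the shift along the tool's x, y, z in m; "twist": the turn about the tool's x in rad. In form: [{"tx": .., "ty": .., "tz": .., "twist": ..}, ...]. A call has 1 to 20 rows; each row is the pose to reach, as a shift and turn from the pose commanded when the call began, along the tool's axes at that moment; what a row does not reach only later rows make up. A row lasts 1/12 s, in which the tool goes at most 41.7 mm and 7.16 degrees, less where a joint would pass 70% of its speed; a pose out of reach is approached as far as the arm can. A call with a gripper value outside its range is refused whole. "jaw" is the opening, from -1 (shut) to 1 (fully open), set as the call begins (left out, the last holds). The fingers move at their own pace and stop on an object; "grip_force" is the grip in N (left out, the last holds). Time passes only in rows, so rows that repeat a pose let the fingers close. It gives the time, the measured TCP pose, the force and the opening at its end, in the units of the state.
- arm.sense(): the state, without advancing time (a new reading comes with each control period).
- vision.get_image(name): name is "side" or "top" or "wrist"; returns a dict with "img" (420x560x3 uint8, red, green, blue), "fx", "fy", "cx", "cy" (pixels), "D" ([k1, k2, p1, p2, k3] as OpenCV has them; the pictures are not rectified), "R" (3x3) and "t" (3): a world point X has camera coordinates R X + t. Camera axes: x right, y down, z forward; pixel columns grow to the right and rows downward; lengths in m; the calibration is good to about 2 mm. A picture is of the moment at which its call begins. There is no depth.
- arm.close_job(): hands the job in, once; it reports no verdict.
Trained networks look in a picture, given as the dict that the camera call returned (one of the last four; its "shot" number tells which), for a name from the list of things; names that differ only in an ending like _2 or _b are one class to them, and where a whole thing is asked for, a point or a joint stands for the part that bears it (a point fixed in the world has none). Each returns a list of dicts, best first, with "p" (0 to 1); they miss things now and then, are a little off and sometimes report something else, mostly with a low value. They report only what shows in the picture. A call takes as long as a camera call. They do not tell look-alikes from the thing itself.
- vision.search_frame(query, picture): "bbox" ([centre column, centre row, width, height] in pixels, round what is visible of it).
- vision.pinpoint(query, picture): "point" ([column, row] in pixels: a listed point, or the origin of a listed thing).
The state is a dict: "clock": time; "q": joint angles; "qd": joint speeds; "joint_efforts": joint torques, N m; "tcp_pos": TCP position; "tcp_rot": TCP orientation; "ft_force": force on the tool from outside, world axes, zero at the start; "moment": the same for the moment, N m; "width": finger opening in m.
Only numpy, scipy, OpenCV 4.12 (cv2) and the standard library are available. Lean on these libraries where they do the work, as an engineer would, in place of code of your own. Each camera call takes 0.05 s, during which the arm holds its last target.

## Working session

There is one attempt and no reset: what is moved stays moved. The work goes in short steps, Python scripts to look and compute and a tool call to move; the robot and the scene stay as the last step left them, time stands still between calls to the robot, and variables do not carry over. Pictures are saved under pics/ and viewed, and the job is handed in when it is done.

Besides the shell and the picture viewer there is one more tool, called after ">>>" as name([rows], argument=value, ...), one row to a line, values as JSON. apply_moves: Moves the arm, as the interface text tells. Its arguments: {"type":"object","properties":{"moves":{"type":"array"},"jaw":{"type":"number"},"grip_force":{"type":"number"}},"required":["moves"]}

```bash
mkdir -p pics
cat > h.py <<'E'
import cv2, numpy as np, json
from workcell import arm, vision
def snap(n,f):
    p=vision.get_image(n); cv2.imwrite('pics/'+f,p['img'][:,:,::-1]); return p
def ray(p,uv):
    K=np.array([[p['fx'],0,p['cx']],[0,p['fy'],p['cy']],[0,0,1.]])
    n=cv2.undistortPoints(np.array([[uv]],float),K,np.array(p['D'],float))[0,0]
    R=np.array(p['R']);t=np.array(p['t'])
    return -R.T@t, R.T@np.array([n[0],n[1],1])
def atz(p,uv,z):
    o,d=ray(p,uv); return o+d*(z-o[2])/d[2]
def proj(p,X):
    K=np.array([[p['fx'],0,p['cx']],[0,p['fy'],p['cy']],[0,0,1.]])
    return cv2.projectPoints(np.array(X,float).reshape(-1,3),cv2.Rodrigues(np.array(p['R'],float))[0],np.array(p['t'],float),K,np.array(p['D'],float))[0][:,0]
E
python3 - <<'E'
from h import *
for n in ['top','side']:
    p=snap(n,n+'1.png')
    for q,z in [('nut_1_grip',.103),('board',.045)]:
        for d in vision.pinpoint(q,p): print(n,q,np.round(d['point'],1),round(d['p'],2),np.round(atz(p,d['point'],z),4))
    for d in vision.search_frame('board',p): print('bb',np.round(d['bbox'],1),round(d['p'],2))
s=arm.sense();print(s['clock'],s['tcp_pos'],np.round(s['tcp_rot'],3),s['width'],s['ft_force'],s['moment'])
E
```

```text
top nut_1_grip [175.6 107.7] 0.78 [0.7239 0.2233 0.103 ]
top nut_1_grip [194.5 181.1] 0.62 [0.5559 0.1758 0.103 ]
top board [197.1 182.2] 0.81 [0.5574 0.1803 0.045 ]
bb [197.2 184.7  54.6  54.7] 0.76
side nut_1_grip [296.3 149.5] 0.72 [0.5596 0.1935 0.103 ]
side nut_1_grip [359.4 145. ] 0.55 [0.7271 0.2089 0.103 ]
side board [294.8 169.9] 0.66 [0.5564 0.1789 0.045 ]
bb [294.6 171.4  53.5  31.3] 0.97
bb [293.9 158.8  24.1  26.7] 0.64
0.4 [ 0.29741185 -0.66109396  0.23113295] [[-0.     0.41  -0.912]
 [ 0.    -0.912 -0.41 ]
 [-1.    -0.     0.   ]] 0.08499946135311436 [ 0.75630036 -0.63449614  0.21160598] [-0.0355792   0.06780373 -0.00650287]
```

View pics/top1.png

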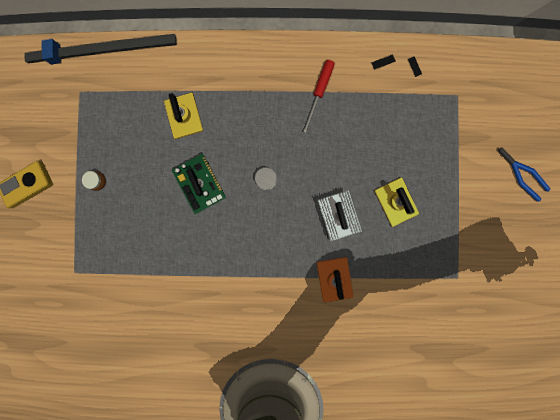

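View pics/side1.png

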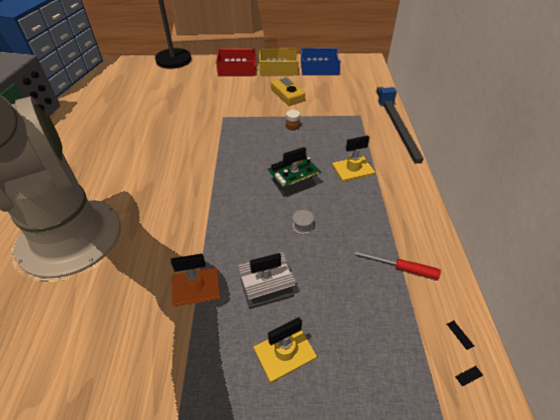

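Run:
```python
import cv2,numpy as np
a=cv2.imread('pics/top1.png')[60:240,120:260];b=cv2.imread('pics/side1.png')[110:200,250:410]
a=cv2.resize(a,None,fx=3,fy=3,interpolation=2);b=cv2.resize(b,None,fx=5,fy=5,interpolation=2)
cv2.imwrite('pics/ca.png',a);cv2.imwrite('pics/cb.png',b)
```

```text
(no output)
```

View pics/ca.png

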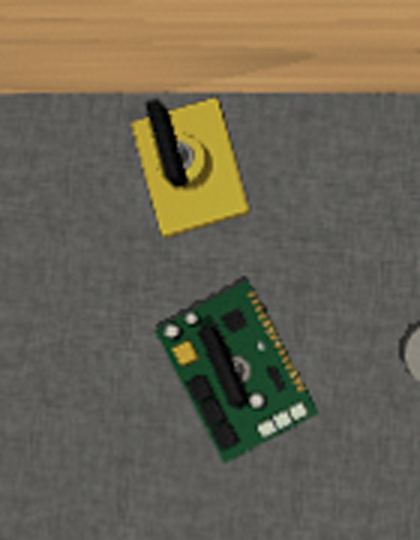

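View pics/cb.png

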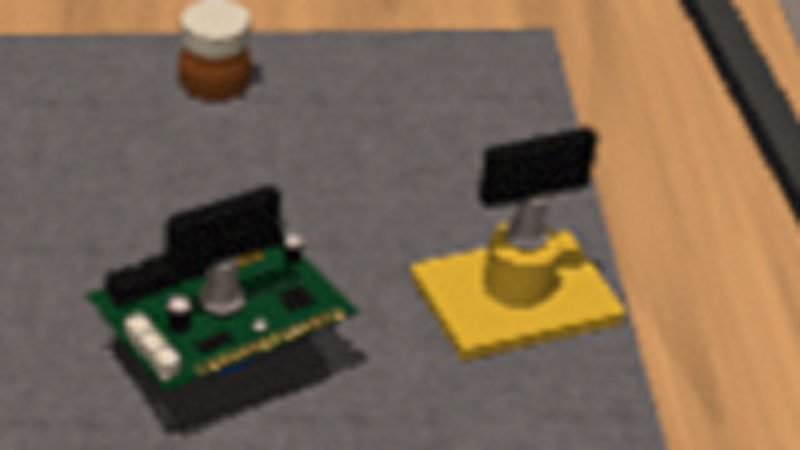

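Run:
```python
from h import *
p=vision.get_image('top')
a=atz(p,(188.5,167),.114);b=atz(p,(199.5,193),.114)
print(a,b,(a+b)/2,np.linalg.norm(a-b))
img=p['img'].astype(int)
# lines
d=(b-a)[:2];th=np.arctan2(d[1],d[0]);print('wing az',np.degrees(th))
p2=vision.get_image('side')
for z in (.045,.103): print(proj(p,[.557,.18,z]),proj(p2,[.557,.18,z]))
for u in [(250+168/5,110+213/5),(250+280/5,110+187/5)]: print(atz(p2,u,.114))
```

```text
[0.58670381 0.18800888 0.114     ] [0.52856666 0.1620338  0.114     ] [0.55763524 0.17502134 0.114     ] 0.0636759952427741
wing az -155.92539958885772
[[197.23047    182.36073822]] [[295.01961706 169.63443801]]
[[192.68779374 180.5946789 ]] [[295.53600807 152.80158836]]
[0.52583371 0.16792733 0.114     ]
[0.58409419 0.1878277  0.114     ]
```

>>> apply_moves([
  {"ty":-0.658,"tz":-0.581},
  {"ty":-0.658,"tz":-0.581},
  {"ty":-0.658,"tz":-0.581},
  {"ty":-0.658,"tz":-0.581},
  {"ty":-0.658,"tz":-0.581},
  {"ty":-0.658,"tz":-0.581},
  {"ty":-0.658,"tz":-0.581},
  {"ty":-0.658,"tz":-0.581},
  {"ty":-0.658,"tz":-0.581},
  {"ty":-0.658,"tz":-0.581},
  {"ty":-0.658,"tz":-0.581},
  {"ty":-0.658,"tz":-0.581},
  {"ty":-0.658,"tz":-0.581},
  {"ty":-0.658,"tz":-0.581},
  {"ty":-0.658,"tz":-0.581},
  {"ty":-0.658,"tz":-0.581},
  {"ty":-0.658,"tz":-0.581},
  {"ty":-0.658,"tz":-0.581},
  {"ty":-0.658,"tz":-0.581},
  {"ty":-0.658,"tz":-0.581},
], jaw=1)

```text
validation failed for argument at $.mo...
```

>>> apply_moves([
  {"tx":0,"ty":-0.658,"tz":-0.581,"twist":0},
  {"tx":0,"ty":-0.658,"tz":-0.581,"twist":0},
  {"tx":0,"ty":-0.658,"tz":-0.581,"twist":0},
  {"tx":0,"ty":-0.658,"tz":-0.581,"twist":0},
  {"tx":0,"ty":-0.658,"tz":-0.581,"twist":0},
  {"tx":0,"ty":-0.658,"tz":-0.581,"twist":0},
  {"tx":0,"ty":-0.658,"tz":-0.581,"twist":0},
  {"tx":0,"ty":-0.658,"tz":-0.581,"twist":0},
  {"tx":0,"ty":-0.658,"tz":-0.581,"twist":0},
  {"tx":0,"ty":-0.658,"tz":-0.581,"twist":0},
  {"tx":0,"ty":-0.658,"tz":-0.581,"twist":0},
  {"tx":0,"ty":-0.658,"tz":-0.581,"twist":0},
  {"tx":0,"ty":-0.658,"tz":-0.581,"twist":0},
  {"tx":0,"ty":-0.658,"tz":-0.581,"twist":0},
  {"tx":0,"ty":-0.658,"tz":-0.581,"twist":0},
  {"tx":0,"ty":-0.658,"tz":-0.581,"twist":0},
  {"tx":0,"ty":-0.658,"tz":-0.581,"twist":0},
  {"tx":0,"ty":-0.658,"tz":-0.581,"twist":0},
  {"tx":0,"ty":-0.658,"tz":-0.581,"twist":0},
  {"tx":0,"ty":-0.658,"tz":-0.581,"twist":0},
], jaw=1)

```text
clock: 2.17
tcp_pos: [0.5445, 0.1369, 0.2316]
tcp_rot: [[0.001, 0.41, -0.912], [0.0, -0.912, -0.41], [-1.0, 0.0, -0.001]]
ft_force: [1.9, -0.8, 0.4]
width: 0.0855
```

>>> apply_moves([
  {"tx":0,"ty":-0.03,"tz":-0.027,"twist":0},
  {"tx":0,"ty":-0.03,"tz":-0.027,"twist":0},
  {"tx":0,"ty":-0.03,"tz":-0.027,"twist":0},
  {"tx":0,"ty":-0.03,"tz":-0.027,"twist":0},
  {"tx":0,"ty":-0.03,"tz":-0.027,"twist":0},
])

```text
clock: 2.58
tcp_pos: [0.5562, 0.1716, 0.2312]
tcp_rot: [[-0.0, 0.409, -0.913], [-0.001, -0.913, -0.409], [-1.0, 0.001, 0.001]]
ft_force: [0.3, -0.8, 0.5]
width: 0.0858
```

Run:
```python
from h import *
p=snap('wrist','w1.png')
for q,z in [('nut_1_grip',.103),('board',.045)]:
    for d in vision.pinpoint(q,p): print(q,np.round(d['point'],1),round(d['p'],2),np.round(atz(p,d['point'],z),4))
s=arm.sense();print(s['clock'],s['tcp_pos'],np.round(s['q'],2),np.round(s['moment'],3),np.linalg.norm(s['qd']))
```

```text
nut_1_grip [269.8 201. ] 0.8 [0.5527 0.1786 0.103 ]
board [267.4 183.6] 0.92 [0.5525 0.1829 0.045 ]
2.7333 [0.55643051 0.17173231 0.23146544] [-0.31  0.43 -0.12  1.93  0.07  0.79 -1.62] [ 0.047 -0.026  0.011] 0.006616148868884797
```

View pics/w1.png

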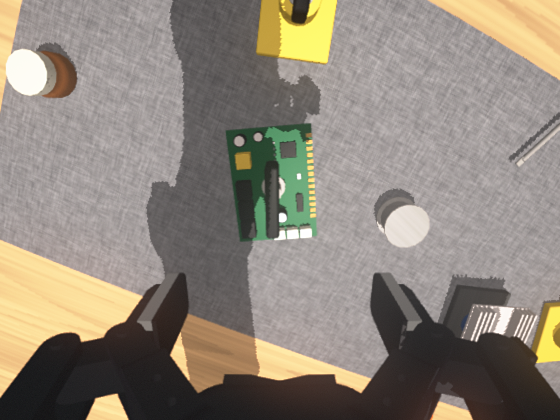

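The wrist picture shows the circuit board at (273,185) with the black wing at (272,200). The wing runs almost vertically in the picture, between the jaws.

Look-alikes by top-picture pixel:
- Board nut at (194,181), the target.
- Heat sink nut at (340,215).
- Yellow nuts at (176,108) and (402,200).
- Orange nut at (337,283).

I choose (194,181) because it sits over the green board, as the crop confirmed.

Run:
```python
from h import *
p=vision.get_image('wrist')
g=p['img'].max(2)
m=(g<45).astype(np.uint8)
c=p['img'][140:260,210:340,::-1];cv2.imwrite('pics/w1c.png',cv2.resize(c,None,fx=5,fy=5,interpolation=2))
a=atz(p,(271,163),.114);b=atz(p,(272.5,237),.114);d=a-b
print(a,b,(a+b)/2,np.linalg.norm(d),np.degrees(np.arctan2(d[1],d[0])))
```

```text
[0.58595286 0.19183956 0.114     ] [0.52689992 0.16457246 0.114     ] [0.55642639 0.17820601 0.114     ] 0.06504416762123225 24.784660467727928
```

View pics/w1c.png

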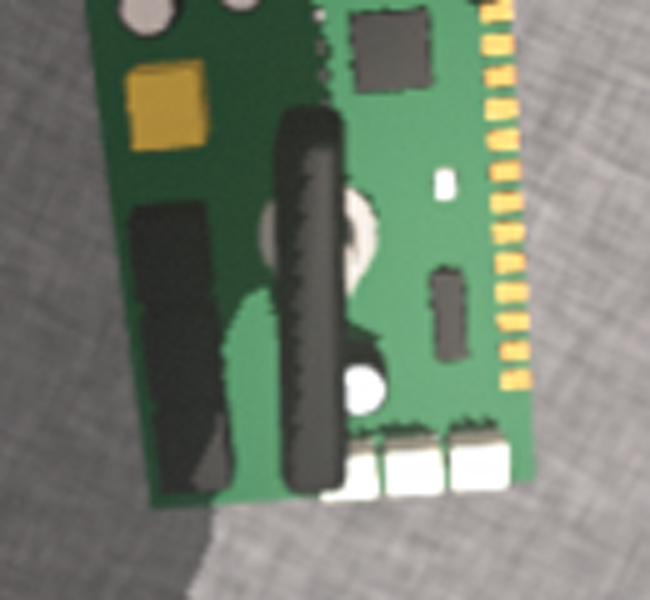

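>>> apply_moves([
  {"tx":0.03,"ty":-0.006,"tz":-0.003,"twist":0},
  {"tx":0.06,"ty":-0.006,"tz":-0.003,"twist":0},
  {"tx":0.09,"ty":-0.006,"tz":-0.003,"twist":0},
  {"tx":0.12,"ty":-0.006,"tz":-0.003,"twist":0},
  {"tx":0.14,"ty":-0.006,"tz":-0.003,"twist":0},
  {"tx":0.147,"ty":-0.006,"tz":-0.003,"twist":0},
  {"tx":0.147,"ty":-0.006,"tz":-0.003,"twist":0},
  {"tx":0.147,"ty":-0.006,"tz":-0.003,"twist":0},
])

```text
clock: 3.45
tcp_pos: [0.5571, 0.1798, 0.0848]
tcp_rot: [[0.0, 0.41, -0.912], [0.0, -0.912, -0.41], [-1.0, 0.0, -0.0]]
ft_force: [0.2, 0.9, 0.0]
width: 0.0851
```

>>> apply_moves([
  {"tx":0,"ty":0,"tz":0,"twist":0},
  {"tx":0,"ty":0,"tz":0,"twist":0},
  {"tx":0,"ty":0,"tz":0,"twist":0},
  {"tx":0,"ty":0,"tz":0,"twist":0},
  {"tx":0,"ty":0,"tz":0,"twist":0},
  {"tx":0,"ty":0,"tz":0,"twist":0},
  {"tx":0,"ty":0,"tz":0,"twist":0},
  {"tx":0,"ty":0,"tz":0,"twist":0},
  {"tx":0,"ty":0,"tz":0,"twist":0},
  {"tx":0,"ty":0,"tz":0,"twist":0},
  {"tx":0,"ty":0,"tz":0,"twist":0},
  {"tx":0,"ty":0,"tz":0,"twist":0},
], jaw=-1, grip_force=50)

```text
clock: 4.45
tcp_pos: [0.5574, 0.179, 0.0848]
tcp_rot: [[0.001, 0.41, -0.912], [-0.001, -0.912, -0.41], [-1.0, 0.001, -0.001]]
ft_force: [0.8, -3.9, 5.4]
width: 0.011
```

Run:
```python
from h import *
s=arm.sense();print(s['clock'],s['tcp_pos'],np.round(s['tcp_rot'],3),s['width'],np.round(s['q'],3),np.round(s['ft_force'],2),np.round(s['moment'],3),np.round(s['joint_efforts'],2))
```

```text
4.45 [0.55736045 0.1789891  0.08479233] [[ 0.001  0.41  -0.912]
 [-0.001 -0.912 -0.41 ]
 [-1.     0.001 -0.001]] 0.010996864994233496 [-0.348  0.632 -0.09   2.036  0.118  0.478 -1.673] [ 0.84 -3.88  5.38] [-0.599 -0.115  0.371] [ -1.96 -65.96  -1.69 -14.1   -0.77  -0.35  -0.36]
```

>>> apply_moves([
  {"tx":0,"ty":0,"tz":0,"twist":-0.04},
  {"tx":0,"ty":0,"tz":0,"twist":-0.08},
  {"tx":0,"ty":0,"tz":0,"twist":-0.08},
  {"tx":0,"ty":0,"tz":0,"twist":-0.08},
])

```text
clock: 4.78
tcp_pos: [0.5573, 0.1791, 0.0848]
tcp_rot: [[0.001, 0.482, -0.876], [-0.001, -0.876, -0.482], [-1.0, 0.001, -0.0]]
ft_force: [0.7, -1.9, 5.6]
width: 0.0113
```

Run:
```python
from h import *
s=arm.sense();print(s['clock'],s['tcp_pos'],np.round(s['tcp_rot'],3),s['width'],np.round(s['q'],3),np.round(s['ft_force'],2),np.round(s['moment'],3),np.round(s['joint_efforts'],2))
```

```text
4.7833 [0.55727906 0.17914206 0.08479147] [[ 0.001  0.482 -0.876]
 [-0.001 -0.876 -0.482]
 [-1.     0.001 -0.   ]] 0.011286406018961494 [-0.333  0.633 -0.112  2.035  0.145  0.481 -1.62 ] [ 0.69 -1.86  5.63] [-0.459  0.001  0.101] [-1.490e+00 -6.596e+01 -1.690e+00 -1.416e+01 -3.900e-01 -3.700e-01
 -5.000e-02]
```

>>> apply_moves([
  {"tx":0,"ty":0,"tz":0,"twist":-0.05},
  {"tx":0,"ty":0,"tz":0,"twist":-0.1},
  {"tx":0,"ty":0,"tz":0,"twist":-0.1},
  {"tx":0,"ty":0,"tz":0,"twist":-0.1},
])

```text
clock: 5.12
tcp_pos: [0.5571, 0.1794, 0.0848]
tcp_rot: [[0.001, 0.567, -0.824], [-0.0, -0.824, -0.567], [-1.0, 0.001, -0.0]]
ft_force: [-0.0, -2.6, 4.1]
width: 0.011
```

Run:
```python
from h import *
s=arm.sense();print(s['clock'],s['tcp_pos'],np.round(s['tcp_rot'],3),s['width'],np.round(s['ft_force'],2),np.round(s['moment'],3))
```

```text
5.1167 [0.55708907 0.17941394 0.08478613] [[ 0.001  0.567 -0.824]
 [-0.    -0.824 -0.567]
 [-1.     0.001 -0.   ]] 0.011024579610401658 [-0.04 -2.59  4.11] [-0.291  0.198  0.099]
```

>>> apply_moves([
  {"tx":0,"ty":0,"tz":0,"twist":-0.08},
  {"tx":0,"ty":0,"tz":0,"twist":-0.16},
  {"tx":0,"ty":0,"tz":0,"twist":-0.24},
  {"tx":0,"ty":0,"tz":0,"twist":-0.32},
  {"tx":0,"ty":0,"tz":0,"twist":-0.4},
  {"tx":0,"ty":0,"tz":0,"twist":-0.4},
  {"tx":0,"ty":0,"tz":0,"twist":-0.4},
])

```text
clock: 5.7
tcp_pos: [0.5562, 0.1803, 0.0848]
tcp_rot: [[-0.001, 0.844, -0.537], [0.0, -0.537, -0.844], [-1.0, -0.001, 0.0]]
ft_force: [-3.0, -0.3, 7.7]
width: 0.0112
```

Run:
```python
from h import *
p=snap('wrist','w2.png')
s=arm.sense();print(s['clock'],s['tcp_pos'],np.round(s['tcp_rot'],3),s['width'],np.round(s['ft_force'],2),np.round(s['moment'],3))
```

```text
5.75 [0.556183   0.1802964  0.08477916] [[-0.001  0.843 -0.537]
 [ 0.    -0.537 -0.843]
 [-1.    -0.001  0.   ]] 0.011293873324704194 [-3.2   0.53  6.4 ] [0.212 0.771 0.1  ]
```

View pics/w2.png

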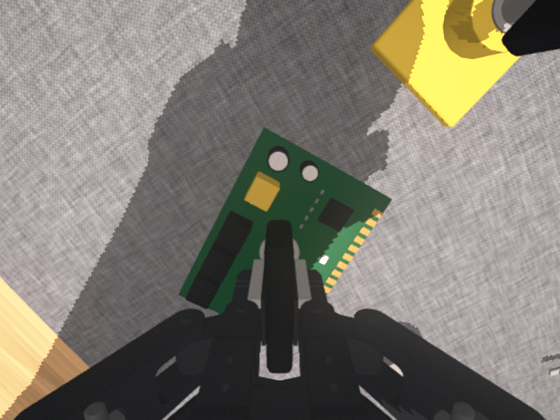

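The picture shows the wing at (280,295) still lined up with the jaws, while the board, at about (290,220), now looks turned about 28° relative to it. The nut is turning with the tool, so anticlockwise is the way that gives.

>>> apply_moves([
  {"tx":0,"ty":0,"tz":0,"twist":-0.08},
  {"tx":0,"ty":0,"tz":0,"twist":-0.16},
  {"tx":0,"ty":0,"tz":0,"twist":-0.24},
  {"tx":0,"ty":0,"tz":0,"twist":-0.32},
  {"tx":0,"ty":0,"tz":0,"twist":-0.4},
  {"tx":0,"ty":0,"tz":0,"twist":-0.48},
  {"tx":0,"ty":0,"tz":0,"twist":-0.5},
  {"tx":0,"ty":0,"tz":0,"twist":-0.5},
  {"tx":0,"ty":0,"tz":0,"twist":-0.5},
])

```text
clock: 6.5
tcp_pos: [0.5547, 0.1808, 0.0848]
tcp_rot: [[-0.002, 0.998, -0.066], [-0.0, -0.066, -0.998], [-1.0, -0.002, 0.0]]
ft_force: [-8.2, 1.9, 10.7]
width: 0.0111
```

>>> apply_moves([
  {"tx":0,"ty":0,"tz":0,"twist":0},
  {"tx":0,"ty":0,"tz":0,"twist":0},
  {"tx":0,"ty":0,"tz":0,"twist":0},
  {"tx":0,"ty":0,"tz":0,"twist":0},
  {"tx":0,"ty":0,"tz":0,"twist":0},
  {"tx":0,"ty":0,"tz":0,"twist":0},
  {"tx":0,"ty":0,"tz":0,"twist":0},
  {"tx":0,"ty":0,"tz":0,"twist":0},
  {"tx":0,"ty":0,"tz":0,"twist":0},
  {"tx":0,"ty":0,"tz":0,"twist":0},
], jaw=1)

```text
clock: 7.33
tcp_pos: [0.5567, 0.18, 0.0842]
tcp_rot: [[-0.0, 0.998, -0.068], [0.0, -0.068, -0.998], [-1.0, -0.0, 0.0]]
ft_force: [0.5, 0.6, 0.0]
width: 0.0853
```

>>> apply_moves([
  {"tx":-0.02,"ty":0,"tz":0,"twist":0},
  {"tx":-0.05,"ty":0,"tz":0,"twist":0},
  {"tx":-0.08,"ty":0,"tz":0,"twist":0},
  {"tx":-0.11,"ty":0,"tz":0,"twist":0},
  {"tx":-0.14,"ty":0,"tz":0,"twist":0},
  {"tx":-0.15,"ty":0,"tz":0,"twist":0},
  {"tx":-0.15,"ty":0,"tz":0,"twist":0},
  {"tx":-0.15,"ty":0,"tz":0,"twist":0},
  {"tx":-0.15,"ty":0,"tz":0,"twist":0},
])

```text
clock: 8.08
tcp_pos: [0.5561, 0.1795, 0.2329]
tcp_rot: [[-0.002, 0.998, -0.068], [-0.001, -0.068, -0.998], [-1.0, -0.002, 0.001]]
ft_force: [-0.8, -0.2, -0.2]
width: 0.0854
```

Run:
```python
from h import *
p=snap('wrist','w3.png'); q=snap('side','side2.png')
s=arm.sense();print(s['clock'],s['tcp_pos'],np.round(s['ft_force'],2),np.linalg.norm(s['qd']))
```

```text
8.1833 [0.55604559 0.17960051 0.23267167] [-0.08 -0.03 -0.19] 0.00678589052113608
```

View pics/w3.png

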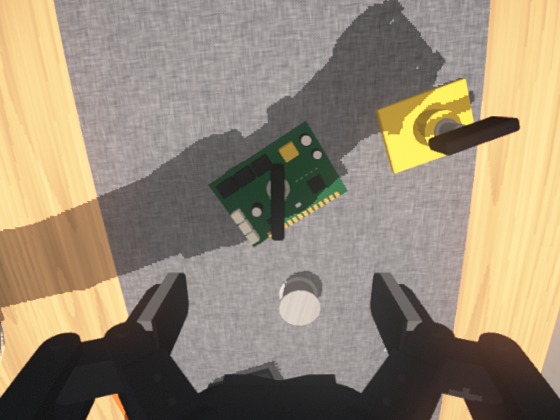

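View pics/side2.png

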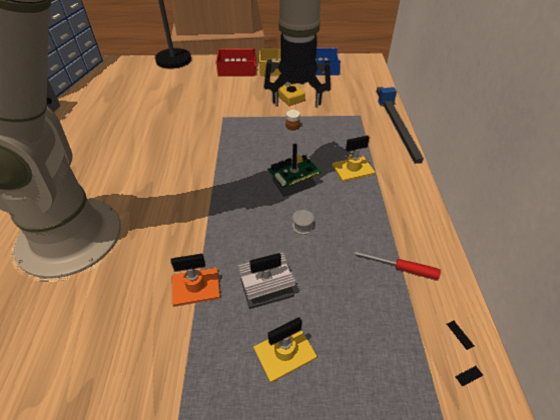

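The wrist picture shows the board's wing at (277,200), now about 60° across the board's long side. In the side picture it stands end-on at (295,157), while the heat sink's nut at (265,263) has not changed. The gripper is clear.

Run:
```python
from h import *
p=vision.get_image('wrist')
a=atz(p,(277,165),.114);b=atz(p,(278,239),.114);d=b-a
print(np.degrees(np.arctan2(d[1],d[0])),np.linalg.norm(d))
print(arm.close_job())
```

```text
-93.26055556610976 0.0656183486371013
the job is handed in; nothing more can be done
None
```

I loosened the circuit board's wing nut by about 62° anticlockwise, so it has a right-hand thread. I then let go, raised the gripper clear and handed the job in at about 8.3 s of the 35 s.

- **Trying the thread:** I gripped the nut at 50 N and tried anticlockwise first. It gave at a steady 0.1 N m and the jaw opening stayed at 11 mm, so the jaws were not slipping. I did not need to try clockwise.
- **Amount turned:** in the wrist pictures the wing went from about 24.5° to 86.7°, roughly 1.08 rad. The tool itself turned about 62°.
- **Heat sink nut:** it was never touched and looks unchanged in the last side picture. I compared it by eye and did not measure its angle.
- **At hand-in:** the fingertips were about 12 cm above the wing, the arm was still, and the wrist force was about 0.2 N.
- **Disagreement:** the first side-camera reading put the nut about 15 mm off in y from the other views. I set it aside for the top and wrist views, and the grasp confirmed those.

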